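# Test a relay board in the pogo-pin fixture

## Task

Load the blue relay board into the test fixture: lay it flat between the steel guide pins of the white carrier, component side up and with its green terminal block towards the hinge, and let go of it. Then lower the lid over it without slamming it, press it all the way down to its stop against the springs and keep it held down there: the program finishes while the robot is still pressing. Leave the solder spool, screwdriver, bottle and tweezers where they are.

Things in the scene. Friction and masses are not known exactly. Their poses are not given: they have to be found in the camera images.
- fixture: Board test fixture, fixed to the bench: black case with aluminium top plate, 200 x 200 mm, 50 mm high, a white board carrier in the middle and a hinged lid. Origin: centre of its underside, on the bench. +x points from its front (lamps, display, handle when shut) to its hinge side, +y to the left seen from the front, z up. Yaw within 0.25 rad of the robot's. Hinge axis along y at x +72, z 66 mm.
- nest (a point): Centre of the carrier's top face, where the middle of the board's underside belongs; axes as the fixture's; over the fixture's origin, 66 mm above the bench. Carrier 90 (x) x 116 (y) mm. Eight round-topped guide pins 6 mm thick, 8 mm high, centres at x +-34.2, y +-28 and x +-23, y +-44.2 mm, leave the board 1.2 mm play a side. Green mark at the hinge-side edge: terminal block goes there.
- carrier (a joint): How far the carrier is pushed down on its springs, m: 0 up, 0.006 at most, about 0.005 when the lid is fully down on a loaded board. The springs take about 5 N to start and 25 N in all at 5 mm. The lid pushes it only through the board.
- lid_swing (a joint): Lid angle, rad: 0 shut on its stop, 1.57 upright, 1.8 fully open; starts at 1.6 to 1.78. Friction hinge: the lid stays where it is left (about 1.5 N at the handle moves it). On a loaded board its posts touch at about 0.1; from there the springs resist and the handle needs about 8 to 13 N downward to reach 0. Let go, it rises again to about 0.08.
- press_lid: Lid: clear plate in an aluminium frame, 128 mm wide, with a red bow handle. Origin on the hinge axis; shut, its axes equal the fixture's: frame x 0 to -117, z 16 to 28 mm, four black press posts below it at x -50 and -94, y +-32 mm down to z -3 mm. Opening turns it about +y: the handle end swings up and away from the fixture's front, and the outer face then looks away from the front.
- handle (a point): Middle of the red handle bar: round, 16 mm thick, 124 mm long along the fixture's y, on two 12 mm arms at y +-56 mm, with a 25 mm clear gap between bar and lid frame. In the lid's frame at x -150, z +25 mm. Lid shut: 91 mm above the bench, 78 mm in front of the fixture's origin. Lid open: about 220 mm above the bench.
- board: Relay board, loose, about 70 g, flat on the bench, components up: dark blue, 60 (x) x 80 (y) x 2 mm. Origin: centre of the underside, z up; yaw at the start within 0.8 rad of the robot's. Light blue relay in its middle, 19 (x) x 15.5 (y) mm, top at 17.5 mm: grip it across its y sides; beside it there, within x +-16 mm, parts are 1 mm high at most. Loaded right, its axes equal the fixture's.
- terminal (a point): Top of the green terminal block at the board's +x edge: block x 19 to 29, y +-20 mm, top 13 mm above the board's underside; this point is at x 24 mm. A low black pin header is at the opposite edge.
- spool: Bystander: blue solder spool standing upright, 56 mm across, 55 mm high. Origin at the centre of its underside.
- screwdriver: Bystander: screwdriver, 170 mm long, lying left of the work.
- cleaner: Bystander: clear bottle with white cap, 52 mm across, 130 mm high, right of the work. Origin at the centre of its underside.
- tweezers: Bystander: dark tweezers, 135 mm long, 7 mm high, lying beyond the work on the right.
Not all that is in view belongs to the job. There is more than one size of the board; the job needs the middle-sized.

How it is judged:
On the way, in this order (a step that is already met when the one before it is completed fails the run):
1. the board lies flat in the carrier between the guide pins, terminal block towards the hinge, let go, the lid still open (horizontal distance between board and nest below 0.005 m and z of board in the frame of nest below 0.003 m and x of terminal in the frame of nest above 0.018 m and angle between board's own z axis and vertical below 0.06 rad and contact force between the fingers and board below 0.1 N and value of joint lid_swing above 0.8 rad), for 0.2 s.
2. the lid is lowered onto the board (value of joint lid_swing below 0.15 rad and horizontal distance between board and nest below 0.005 m), for 0.05 s.
At the end, for the whole second after the job is handed in: The board lies in the carrier within 5 mm of its centre, flat, terminal block to the hinge; the lid is within 0.02 rad of its stop and the carrier is pushed down more than 3.7 mm; the robot's fingers are pressing on the lid or its handle (over 3 N) and go on doing so through the last second (value of joint lid_swing below 0.02 rad and value of joint carrier above 0.0037 m and contact force between the fingers and press_lid above 3 N and horizontal distance between board and nest below 0.005 m and z of board in the frame of nest below 0.003 m and x of terminal in the frame of nest above 0.018 m and angle between board's own z axis and vertical below 0.06 rad); the arm keeps its last pose, push and grip.
It fails at once if the lid is slammed (faster than 4 rad/s) (velocity of joint lid_swing below -4 rad/s).
It fails at once if the solder spool, screwdriver, bottle or tweezers are moved by more than 25 mm (distance of any of spool, screwdriver, cleaner, tweezers from where it was at the start of the episode above 0.025 m).
It also fails if it takes over 66 s, if anything falls off the work surface, if the arm or the gripper's body presses on something with over 40 N, if the wrist force passes 120 N, or if a joint passes its speed limit or range.

## Robot

A 6-joint arm with a two-finger parallel gripper is mounted at the origin on the work surface. World frame = base frame: x ahead of the robot, y to its left, z up, the work surface at z = 0. Lengths are in m, angles in rad, forces in N, time in s.
With the tool pointing down it reaches from about 0.35 to 0.775 m from the base axis. Payload 7.3 kg.
Tool frame: the origin (TCP) lies between the finger pads; the fingertips stand 14 mm ahead of it and the grasp point (between the pads) lies 5 mm behind it; z points along the fingers, y is the direction in which the jaws open and shut (so a half turn about z gives the same grasp; the last joint's range is limited). The gripper opens to 92 mm and grips with 3 to 60 N. Pads are 19 mm wide; open, the fingers measure 130 mm over their backs; the gripper's body (75 mm by 190 mm) begins 47 mm behind the grasp point.
Start: joints at [1.133, 0.342, 1.524, -0, 1.275, -0.146], TCP at [0.151, 0.503, 0.241] pointing down, gripper open.
Joint ranges: [-2.53, 2.53], [-0.77, 2.02], [0.04, 2.7], [-1, 4.14], [0.28, 2.66], [-3.11, 3.11]. Speed limits (rad/s): [2.57, 2.57, 3.14, 3.14, 3.14, 3.14].

## Interface

Orientations are given as [roll, pitch, yaw] about the fixed x, y, z axes, in that order (R = Rz(yaw) Ry(pitch) Rx(roll)).
In Python, from cell import robot gives the robot as it stands.
- The arm moves only by the shell command python3 -m creep 'ROWS' [FORCE]. ROWS is JSON, a list that holds one entry, the list of rows, each a list of 7 numbers: the shift along the tool's x, y, z in cm, then the turn, a rotation vector about the tool's x, y, z in degrees, then the gripper command: -1 is shut, 1 is fully open, values between are in proportion. In form: [[[tx, ty, tz, wx, wy, wz, gripper], ...]]. A call has 1 to 8 rows; each row is the pose to reach, as a shift and turn from the pose measured when the call began, along the tool's axes at that moment; what a row does not reach only later rows make up. A row lasts 1/10 s, in which the tool goes at most 50 mm and 8.59 degrees, less where a joint would pass 70% of its speed; a pose out of reach is approached as far as the arm can. A call with a gripper value outside its range is refused whole. The fingers move at their own pace and stop on an object; FORCE is the grip in N (left out, the last holds). Time passes only in rows, so rows that repeat a pose let the fingers close. It gives the time, the measured TCP pose, the force and the opening at its end, in the units of the state.
- robot.observe(): the state, without advancing time (a new reading comes with each control period).
- robot.read_camera(name): name is "scene" or "side" or "wrist"; returns the picture (384x512x3 uint8, red, green, blue); there is no depth.
- robot.camera_params(name): a dict with "camera_matrix" (3x3 intrinsics, pixels), "R" (3x3) and "t" (3): a world point X has camera coordinates R X + t. Camera axes: x right, y down, z forward; pixel columns grow to the right and rows downward; lengths in m; the calibration is good to about 2 mm. A picture is of the moment at which its call begins: read the wrist's pose just before it. camera_params takes no time and is no camera call; for the wrist camera it gives the pose at the moment of the call.
- robot.hand_in(): hands the job in, once; it reports no verdict.
Trained networks look in the newest picture that a camera, given by its name, has taken for a name from the list of things; names that differ only in an ending like _2 or _b are one class to them, and where a whole thing is asked for, a point or a joint stands for the part that bears it (a point fixed in the world has none). Each returns a list of dicts, best first, with "score" (0 to 1); they miss things now and then, are a little off and sometimes report something else, mostly with a low value. They report only what shows in the picture. A call takes as long as a camera call. They do not tell look-alikes from the thing itself.
- robot.look_for(camera, label): "centre" ([x, y, z] in m, in the coordinates of the camera as it stood for that picture, good to about 4 mm: the middle of the surface that is visible of it).
- robot.masks_of(camera, label): "mask" (384x512 bool, what is visible of it).
The state is a dict: "time": time; "qpos": joint angles; "qvel": joint speeds; "joint_efforts": joint torques, N m; "tool_pos": TCP position; "tool_rot": TCP orientation; "contact_force": force on the tool from outside, world axes, zero at the start; "torque": the same for the moment, N m; "opening": finger opening in m.
Only numpy, scipy, OpenCV 4.12 (cv2) and the standard library are available. Lean on these libraries where they do the work, as an engineer would, in place of code of your own. Each camera call takes 0.05 s, during which the arm holds its last target.

## Working session

There is one attempt and no reset: what is moved stays moved. The work goes in short steps, Python scripts to look and compute and a shell command to move; the robot and the scene stay as the last step left them, time stands still between calls to the robot, and variables do not carry over. Pictures are saved under pics/ and viewed, and the job is handed in when it is done.

```bash
ls; mkdir -p pics
cat > h.py <<'E'
import numpy as np, cv2
from cell import robot
from scipy.spatial.transform import Rotation as Ro
def snap(cam,fn=None):
    P=robot.camera_params(cam); im=robot.read_camera(cam)
    if fn: cv2.imwrite('pics/'+fn,im[:,:,::-1])
    return im,P
def c2w(P,c): return np.array(P['R']).T@(np.array(c)-np.array(P['t']))
def proj(P,X):
    c=np.array(P['R'])@np.array(X)+np.array(P['t']); u=np.array(P['camera_matrix'])@c; return u[:2]/u[2]
def ray(P,uv):
    K=np.array(P['camera_matrix']);R=np.array(P['R']);d=R.T@np.linalg.inv(K)@np.array([uv[0],uv[1],1.]);return -R.T@np.array(P['t']),d
def onz(P,uv,z):
    o,d=ray(P,uv);return o+d*(z-o[2])/d[2]
def tri(obs):
    A=np.zeros((3,3));b=np.zeros(3)
    for P,uv in obs:
        o,d=ray(P,uv);d=d/np.linalg.norm(d);M=np.eye(3)-np.outer(d,d);A+=M;b+=M@o
    return np.linalg.solve(A,b)
def st():
    s=robot.observe();print('t',round(s['time'],2),'pos',np.round(s['tool_pos'],4),'rot',np.round(s['tool_rot'],3),'F',np.round(s['contact_force'],1),'op',round(s['opening'],4),'q',np.round(s['qpos'],2));return s
E
python3 - <<'E'
from h import *
st()
for c in ['scene','side','wrist']:
    im,P=snap(c,c+'0.png')
    print(c,np.round(P['R'],3).tolist(),np.round(P['t'],3),np.array(P['camera_matrix']).tolist())
    if c=='wrist': continue
    for l in ['board','terminal','fixture','press_lid','handle','nest','spool','cleaner','screwdriver','tweezers']:
        try:
            for d in robot.look_for(c,l): print(c,l,round(d['score'],2),np.round(c2w(P,d['centre']),3),np.round(proj(P,c2w(P,d['centre']))))
        except Exception as e: print(l,e)
E
```

```text
pics
t 0.0 pos [0.1509 0.5025 0.24  ] rot [-3.14 -0.    2.85] F [ 0.2  0.  -0.1] op 0.0917 q [ 1.13  0.34  1.53 -0.    1.28 -0.15]
scene [[-0.858, 0.514, 0.016], [0.331, 0.575, -0.749], [-0.394, -0.637, -0.663]] [ 0.434 -0.124  1.319] [[354.0513234810011, 0.0, 248.92723841667188], [0.0, 354.0513234810011, 196.99332305039513], [0.0, 0.0, 1.0]]
scene board 0.83 [0.617 0.189 0.005] [250. 265.]
scene board 0.77 [0.483 0.193 0.005] [291. 247.]
scene board 0.7 [0.318 0.167 0.004] [330. 221.]
scene board 0.26 [ 0.582 -0.103  0.152] [210. 162.]
scene board 0.18 [ 0.533 -0.085  0.054] [228. 185.]
scene terminal 0.87 [ 0.488  0.192 -0.   ] [289. 249.]
scene terminal 0.87 [0.319 0.168 0.004] [330. 221.]
scene terminal 0.63 [0.616 0.191 0.   ] [250. 267.]
scene fixture 0.92 [ 0.534 -0.085  0.054] [228. 186.]
scene press_lid 0.55 [ 0.581 -0.097  0.154] [211. 162.]
scene handle 0.83 [ 0.582 -0.101  0.151] [210. 162.]
scene nest 0.71 [ 0.483 -0.113  0.066] [238. 173.]
scene nest 0.35 [0.717 0.037 0.054] [191. 231.]
scene spool 0.82 [0.714 0.037 0.055] [191. 230.]
scene cleaner 0.58 [ 0.533 -0.382  
[... 733 characters left out ...]
.132] [291. 193.]
side press_lid 0.44 [0.487 0.183 0.002] [225. 176.]
side handle 0.92 [ 0.581 -0.113  0.131] [290. 193.]
side handle 0.51 [0.427 0.366 0.016] [193. 147.]
side handle 0.38 [ 0.743 -0.154  0.001] [346. 225.]
side spool 0.7 [0.714 0.01  0.041] [313. 183.]
side cleaner 0.66 [ 0.519 -0.417  0.076] [318. 298.]
side screwdriver 0.55 [0.427 0.365 0.015] [193. 147.]
side screwdriver 0.41 [ 0.509 -0.145  0.048] [269. 230.]
side tweezers 0.73 [ 0.745 -0.154  0.002] [346. 224.]
wrist [[0.288, 0.958, -0.0], [0.919, -0.276, 0.283], [0.271, -0.082, -0.959]] [-0.525 -0.035  0.39 ] [[312.87626914072456, 0.0, 254.65451553598862], [0.0, 312.87626914072456, 192.28641786651755], [0.0, 0.0, 1.0]]
```

```bash
python3 -c "
import cv2
for c in ['scene','side']:
    im=cv2.imread('pics/%s0.png'%c); im=im[90:350,100:420]; cv2.imwrite('pics/%s0z.png'%c,cv2.resize(im,(736,598),interpolation=cv2.INTER_CUBIC))
"
```

```text
(no output)
```

View pics/scene0z.png

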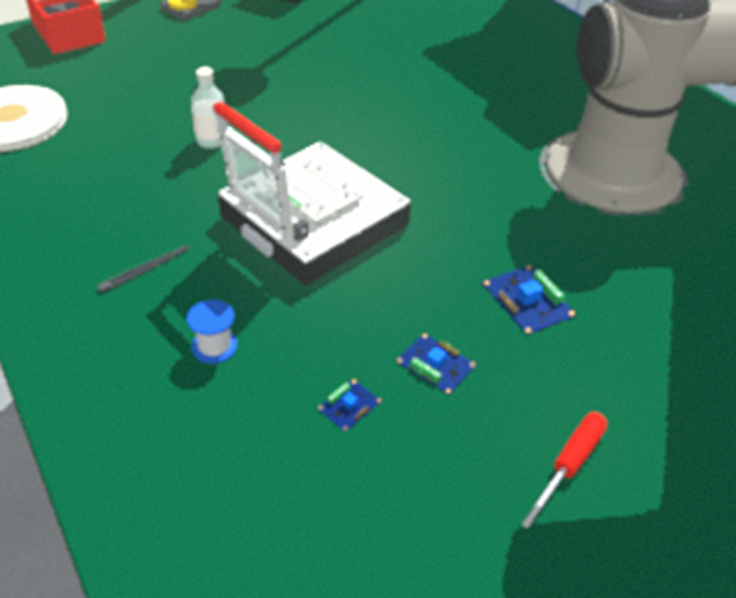

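View pics/side0z.png

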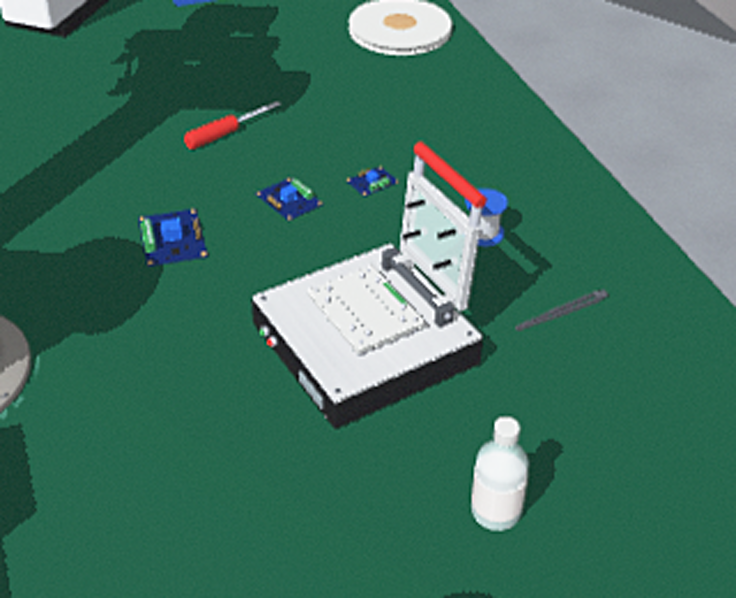

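View pics/wrist0.png

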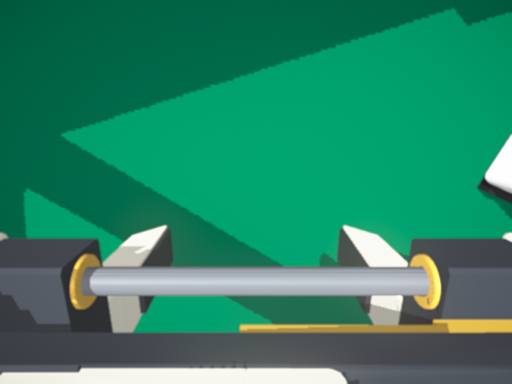

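The middle-sized board is the one at about (0.485, 0.19): scene px (291,247), side px (225,176). Its terminal faces +x. The lid is open on the +x side of the fixture. I'll take the wrist camera over the board next.

```bash
python3 -m creep '[[[-5,-2,-1,0,0,-2,1],[-10,-4,-2,0,0,-4,1],[-15,-6,-3,0,0,-6,1],[-20,-8,-3,0,0,-8,1],[-25,-10,-3,0,0,-10,1],[-30,-12,-3,0,0,-12,1],[-34,-14,-3,0,0,-14,1],[-38,-15.5,-3,0,0,-16,1]]]'
```

```text
time: 1.95
tool_pos: [0.4614, 0.2515, 0.271]
tool_rot: [3.141, 0.0, 3.13]
contact_force: [1.0, 1.2, 0.3]
opening: 0.0916
```

```bash
python3 -m creep '[[[-4.5,-3,0,0,0,0,1],[-9,-6,0,0,0,0,1],[-9,-6,0,0,0,0,1],[-9,-6,0,0,0,0,1]]]'
python3 - <<'E'
from h import *
st(); im,P=snap('wrist','w1.png'); print('cam',-np.array(P['R']).T@P['t'])
for l in ['board','terminal']:
    for d in robot.look_for('wrist',l): print(l,round(d['score'],2),np.round(c2w(P,d['centre']),3),np.round(proj(P,c2w(P,d['centre']))))
E
```

```text
time: 2.35
tool_pos: [0.5517, 0.1892, 0.2702]
tool_rot: [3.141, -0.001, 3.127]
contact_force: [0.4, -0.3, 0.1]
opening: 0.0919
t 2.35 pos [0.5517 0.1892 0.2702] rot [ 3.141e+00 -1.000e-03  3.127e+00] F [ 0.4 -0.3  0.1] op 0.0919 q [ 0.2   0.43  1.31  0.    1.41 -1.36]
cam [0.47504765 0.19094213 0.41300291]
board 0.79 [0.607 0.189 0.002] [255. 200.]
board 0.63 [0.487 0.188 0.004] [253. 110.]
terminal 0.74 [ 0.605  0.184 -0.001] [251. 198.]
terminal 0.56 [ 0.488  0.188 -0.   ] [253. 111.]
```

View pics/w1.png

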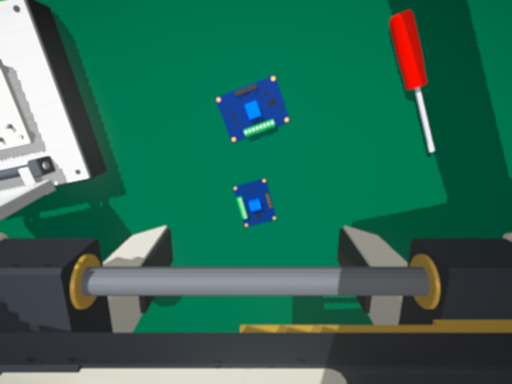

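The wrist picture shows the middle board at px (253,110). Its green terminal is at (259,128), on the +x side and turned a little to +y. The small board is at (255,203). I'll measure the board's outline from here and again from a second position.

```bash
cat >> h.py <<'E'
def rel(im,P,guess,z=0.0175,zb=0.002):
    hsv=cv2.cvtColor(im,cv2.COLOR_RGB2HSV)
    g=proj(P,guess)
    # board: blue pixels
    m=cv2.inRange(hsv,(100,90,30),(130,255,255))
    m=cv2.morphologyEx(m,cv2.MORPH_CLOSE,np.ones((9,9)))
    n,lab,stt,cen=cv2.connectedComponentsWithStats(m)
    l=min([i for i in range(1,n) if stt[i,4]>150],key=lambda i:np.hypot(*(cen[i]-g)))
    cn,_=cv2.findContours((lab==l).astype(np.uint8),cv2.RETR_EXTERNAL,cv2.CHAIN_APPROX_NONE)
    c=max(cn,key=len)[:,0]
    w=np.array([onz(P,p,zb)[:2] for p in c],np.float32)
    r=cv2.minAreaRect(w*1000)
    # relay: brighter blue
    m2=cv2.inRange(hsv,(95,150,150),(125,255,255))*(lab==l).astype(np.uint8)
    n2,lab2,st2,cen2=cv2.connectedComponentsWithStats(m2)
    k=1+np.argmax(st2[1:,4]); 
    gm=cv2.inRange(hsv,(45,80,80),(85,255,255)); hull=np.zeros_like(gm);cv2.fillConvexPoly(hull,cv2.convexHull(c),1)
    gm=gm*hull; ys,xs=np.nonzero(gm)
    return r,c,cen[l],cen2[k],st2[k],(xs.mean(),ys.mean()) if len(xs) else None
E
python3 - <<'E'
from h import *
im=cv2.imread('pics/w1.png')[:,:,::-1].copy(); P=robot.camera_params('wrist')
r,c,cb,cr,s,t=rel(im,P,[.487,.188,.004])
print(r,cb,cr,s,t,onz(P,cr,.0175),onz(P,t,.013))
hsv=cv2.cvtColor(im,cv2.COLOR_RGB2HSV)
print(hsv[110,253],hsv[95,235],hsv[128,259],hsv[60,300])
z=cv2.resize(im[60:240,190:330],None,fx=4,fy=4)[...,::-1].copy();cv2.polylines(z,[((c-[190,60])*4)],True,(0,0,255));cv2.imwrite('pics/w1z.png',z[:600])
E
python3 -m creep '[[[-1,-3,2,0,0,0,1],[-2,-6,6,0,0,0,1],[-2,-6,9,0,0,0,1],[-2,-6,9,0,0,0,1]]]'
python3 - <<'E'
from h import *
st(); im,P=snap('wrist','w2.png')
r,c,cb,cr,s,t=rel(im,P,[.487,.188,.004])
print(r,cb,cr,s,t,onz(P,cr,.0175),onz(P,t,.013))
E
```

```text
((484.067626953125, 190.11036682128906), (59.89575958251953, 79.63331604003906), 19.477842330932617) [252.08030019 106.48930582] [251.73870968 107.46989247] [ 218   78   69   61 1860] (np.float64(259.14932126696834), np.float64(128.0452488687783)) [0.48150931 0.18923775 0.0175    ] [0.50671701 0.19820843 0.013     ]
[103 255 254] [112 131 105] [ 71 115 227] [ 80 255 120]
time: 2.9
tool_pos: [0.5657, 0.1318, 0.1774]
tool_rot: [3.142, -0.009, 3.132]
contact_force: [-0.9, 0.0, 0.3]
opening: 0.0919
t 2.9 pos [0.5657 0.1318 0.1774] rot [ 3.142 -0.009  3.132] F [-0.9  0.   0.3] op 0.0919 q [ 0.1   0.5   1.45  0.    1.2  -1.47]
((486.6825256347656, 187.596923828125), (60.059547424316406, 79.51546478271484), 19.19483184814453) [309.91191489  94.85638298] [313.02790698  97.94883721] [301  85  24  27 430] (np.float64(319.1275), np.float64(122.6575)) [0.48623255 0.18727828 0.0175    ] [0.50899754 0.19489304 0.013     ]
```

View pics/w1z.png

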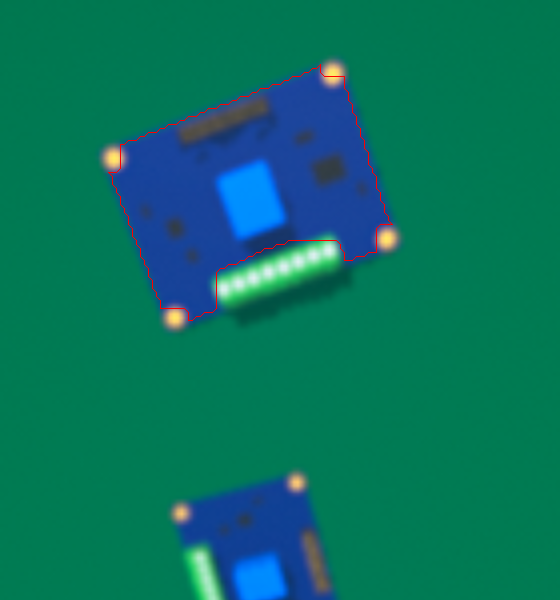

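View pics/w2.png

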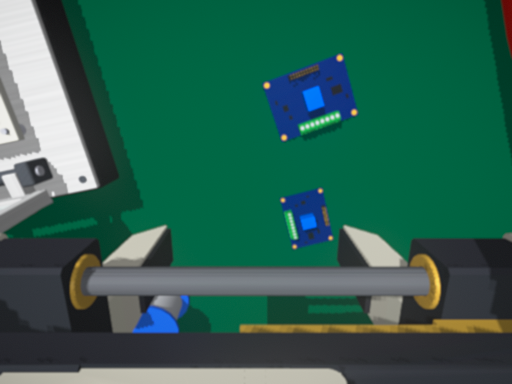

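The board measures 60 x 79.6 mm, so it is the middle one. Its centre is about (0.486, 0.188) and its yaw about 19.3°. Next I'll move above it, aligned, and measure again with the arm at rest.

```bash
python3 -m creep '[[[3,2,2,0,0,-7,0.3],[6,4,4,0,0,-14,0.0],[8,5.5,6,0,0,-20,0.0],[8,5.5,7,0,0,-20,0.0],[8,5.5,7,0,0,-20,0.0],[8,5.5,7,0,0,-20,0.0]]]'
python3 - <<'E'
from h import *
st(); im,P=snap('wrist','w3.png')
r,c,cb,cr,s,t=rel(im,P,[.487,.188,.004])
print(r,cb,cr,s,t,onz(P,cr,.0175),onz(P,t,.013))
E
```

```text
time: 3.55
tool_pos: [0.489, 0.1888, 0.1123]
tool_rot: [3.14, -0.0, -2.802]
contact_force: [-0.5, -0.7, 0.8]
opening: 0.049
t 3.55 pos [0.489  0.1888 0.1123] rot [ 3.14  -0.    -2.802] F [-0.5 -0.7  0.8] op 0.049 q [ 0.22  0.48  1.7   0.    0.96 -1.69]
((486.2433166503906, 187.55612182617188), (59.59474563598633, 79.6385269165039), 19.455135345458984) [253.51188734 185.69806145] [253.05979426 186.70981569] [ 206  156   97   69 4666] (np.float64(253.37435897435898), np.float64(217.57692307692307)) [0.47871985 0.18457515 0.0175    ] [0.50476027 0.19399571 0.013     ]
```

View pics/w3.png

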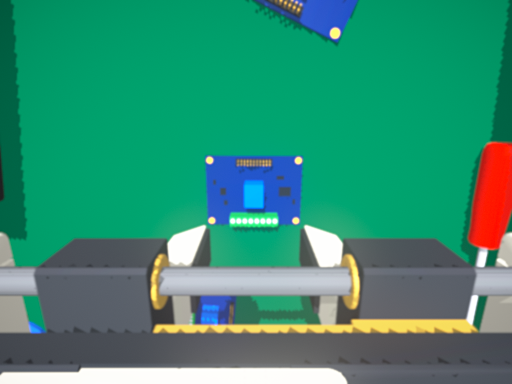

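```bash
python3 - <<'E'
import h,numpy as np,pickle
from h import *
pickle.dump((robot.camera_params('wrist'),robot.observe()),open('p3.pkl','wb'))
E
python3 -m creep '[[[0.3,0,2.5,0,0,0,0.0],[0.3,0,5.2,0,0,0,0.0],[0.3,0,5.2,0,0,0,0.0],[0.3,0,5.2,0,0,0,0.0]]]'
python3 - <<'E'
from h import *
import pickle
s=st(); im,P=snap('wrist','w4.png')
P3=pickle.load(open('p3.pkl','rb'))[0]
im3=cv2.imread('pics/w3.png')[:,:,::-1].copy()
def relay(im,P):
    hsv=cv2.cvtColor(im,cv2.COLOR_RGB2HSV)
    m=cv2.inRange(hsv,(98,200,190),(108,255,255)); n,l,s_,c=cv2.connectedComponentsWithStats(m)
    k=1+np.argmax(s_[1:,4]); return c[k],s_[k]
a=relay(im3,P3);b=relay(im,P);print(a,b,tri([(P3,a[0]),(P,b[0])]),onz(P,b[0],.0175),onz(P3,a[0],.0175))
r,c,cb,cr,s2,t=rel(im,P,[.487,.188,.004]);print(r)
print('tcp px',proj(P,s['tool_pos']))
E
```

```text
time: 4.0
tool_pos: [0.4872, 0.1873, 0.0611]
tool_rot: [3.14, 0.001, -2.803]
contact_force: [0.3, 0.2, -0.3]
opening: 0.0463
t 4.0 pos [0.4872 0.1873 0.0611] rot [ 3.140e+00  1.000e-03 -2.803e+00] F [ 0.3  0.2 -0.3] op 0.0463 q [ 0.22  0.55  1.75  0.    0.84 -1.69]
(array([253.17340067, 194.05723906]), array([243, 180,  21,  29, 594], dtype=int32)) (array([254.52413793, 219.16206897]), array([242, 202,  26,  35, 870], dtype=int32)) [0.48689623 0.18751815 0.00857406] [0.48347945 0.18665801 0.0175    ] [0.48447582 0.18635921 0.0175    ]
((486.04119873046875, 187.59165954589844), (59.922882080078125, 79.57933807373047), 19.378677368164062)
tcp px [253.38448593 257.5030638 ]
```

View pics/w4.png

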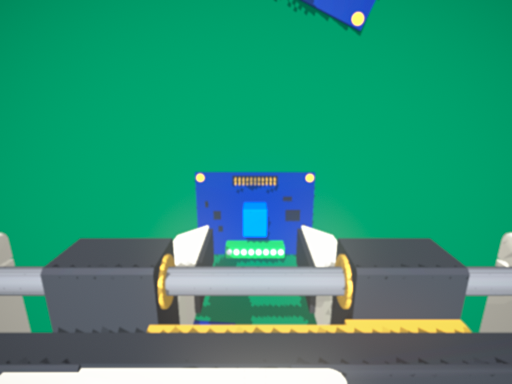

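```bash
python3 -m creep '[[[0.1,0.05,2.5,0,0,0,0.0],[0.1,0.05,4.0,0,0,0,0.0],[0.1,0.05,4.3,0,0,0,0.0],[0.1,0.05,4.3,0,0,0,0.0],[0.1,0.05,4.3,0,0,0,-1],[0.1,0.05,4.3,0,0,0,-1],[0.1,0.05,4.3,0,0,0,-1],[0.1,0.05,4.3,0,0,0,-1]]]' 15; python3 -c "
from h import *
st()"
```

```text
time: 4.85
tool_pos: [0.4867, 0.1878, 0.019]
tool_rot: [3.14, 0.003, -2.803]
contact_force: [0.4, 0.3, 0.3]
opening: 0.0183
t 4.85 pos [0.4867 0.1878 0.019 ] rot [ 3.140e+00  3.000e-03 -2.803e+00] F [0.4 0.3 0.3] op 0.0183 q [ 0.22  0.62  1.78  0.    0.74 -1.69]
```

```bash
python3 -m creep '[[[0.1,0.05,0,0,0,0,-1],[0.1,0.05,0,0,0,0,-1],[0.1,0.05,0,0,0,0,-1]]]'; python3 -m creep '[[[0,0,-4,0,0,0,-1],[0,0,-8,0,0,0,-1],[0,0,-12,0,0,0,-1],[0,0,-12,0,0,0,-1],[0,0,-12,0,0,0,-1]]]'
python3 - <<'E'
from h import *
import pickle
s=st(); im,P=snap('wrist','w5.png')
pickle.dump((P,s),open('p5.pkl','wb'))
cv2.imwrite('pics/w5z.png',cv2.resize(im[130:280,170:340],None,fx=4,fy=4,interpolation=cv2.INTER_CUBIC)[...,::-1])
E
```

```text
time: 5.15
tool_pos: [0.4854, 0.1879, 0.019]
tool_rot: [3.14, 0.002, -2.803]
contact_force: [-1.2, 1.0, 1.5]
opening: 0.0153
time: 5.65
tool_pos: [0.4854, 0.1878, 0.1396]
tool_rot: [3.141, 0.004, -2.803]
contact_force: [-0.7, -0.3, -1.5]
opening: 0.0151
t 5.65 pos [0.4854 0.1878 0.1396] rot [ 3.141  0.004 -2.803] F [-0.7 -0.3 -1.5] op 0.0151 q [ 0.22  0.44  1.68  0.    1.02 -1.69]
```

View pics/w5z.png

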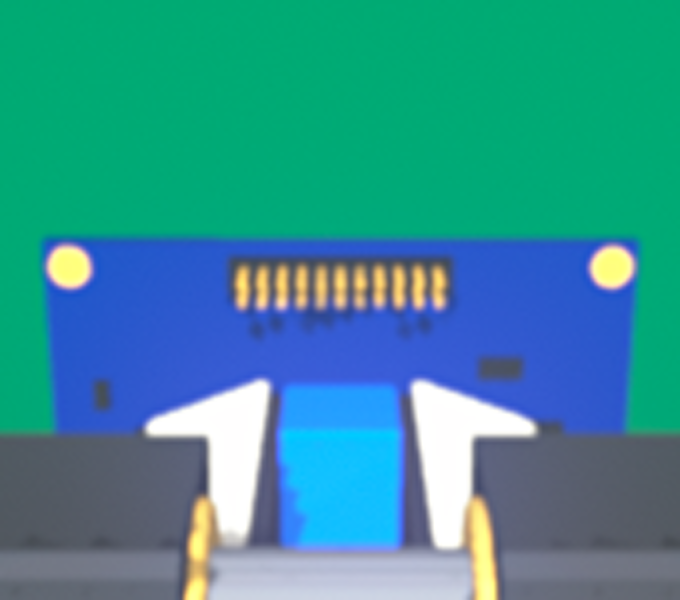

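The board is held. Its far-edge corners show at crop (42,238) and (638,238), which is px (180.5,189.5) and (329.5,189.5). I'll work out the board's pose in the hand, then measure the fixture.

Run:
```python
from h import *
import pickle
P,s=pickle.load(open('p5.pkl','rb'))
z=s['tool_pos'][2]-.017
R=Ro.from_euler('xyz',s['tool_rot']).as_matrix()
for uv in [(180.2,189.2),(329.2,189.2)]:
    X=onz(P,uv,z); print(X, R.T@(X-s['tool_pos']))
print('fixture (scene mask)')
```

```text
[0.46898663 0.14080182 0.12261071] [ 0.03117651 -0.03884708  0.0168353 ]
[0.44273044 0.2153564  0.12261071] [0.03115896 0.04019573 0.01691142]
fixture (scene mask)
```

```bash
python3 -m creep '[[[0,-1,-5,0,0,0,-1],[1,-4,-9,0,0,1,-1],[2,-8,-12,0,0,2,-1],[3,-12,-15,0,0,3,-1],[4,-16,-16,0,0,4,-1],[5,-20,-16,0,0,5,-1],[6.5,-24,-16,0,0,6,-1],[8,-28.5,-16,0,0,7,-1]]]'; python3 -m creep '[[[0,0,0,0,0,0,-1],[0,0,0,0,0,0,-1]]]'
python3 - <<'E'
from h import *
import pickle
s=st(); im,P=snap('wrist','w6.png')
pickle.dump((P,s),open('p6.pkl','wb'))
E
```

```text
time: 6.5
tool_pos: [0.5031, -0.1093, 0.296]
tool_rot: [3.138, -0.002, -2.925]
contact_force: [0.7, -0.6, -0.7]
opening: 0.015
time: 6.7
tool_pos: [0.5024, -0.11, 0.2938]
tool_rot: [3.135, -0.005, -2.928]
contact_force: [0.1, 0.3, -1.1]
opening: 0.0151
t 6.7 pos [ 0.5024 -0.11    0.2938] rot [ 3.135 -0.005 -2.928] F [ 0.1  0.3 -1.1] op 0.0151 q [-0.37  0.29  1.45  0.    1.41 -2.15]
```

View pics/w6.png

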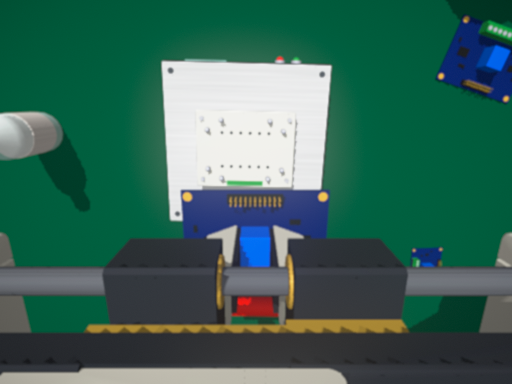

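The picture shows the carrier centred near px (246,150), with the green mark at (245,183) on the hinge side and all eight pins visible. The held board spans row 190 down.

```bash
python3 -c "
import cv2
im=cv2.imread('pics/w6.png'); cv2.imwrite('pics/w6z.png',cv2.resize(im[100:200,185:310],None,fx=6,fy=6,interpolation=cv2.INTER_CUBIC))"
```

```text
(no output)
```

View pics/w6z.png

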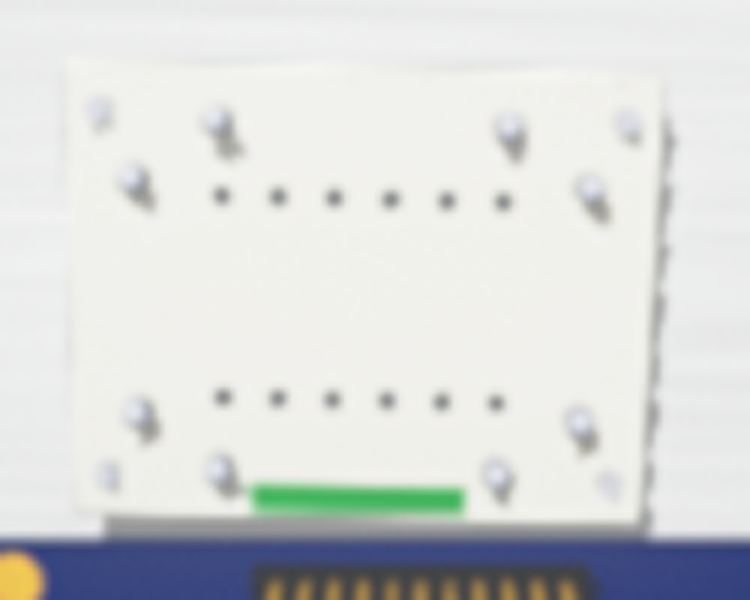

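```bash
cat > fit.py <<'E'
from h import *
from scipy.optimize import least_squares
M=np.array([[-34.2,-28],[-34.2,28],[-23,-44.2],[-23,44.2],[23,-44.2],[23,44.2],[34.2,-28],[34.2,28]])/1000
def fitpins(P,uv,z=0.073,x0=(.49,-.11,.2,.073),freez=False,idx=range(8)):
    def f(p):
        c,s=np.cos(p[2]),np.sin(p[2]); zz=p[3] if freez else z
        return np.concatenate([proj(P,[p[0]+c*M[i,0]-s*M[i,1],p[1]+s*M[i,0]+c*M[i,1],zz])-u for i,u in zip(idx,uv)])
    r=least_squares(f,x0 if freez else x0[:3]); return r.x,np.sqrt(np.mean(r.fun**2)),r.fun
E
python3 - <<'E'
from fit import *
import pickle
P,s=pickle.load(open('p6.pkl','rb'))
z=np.array([(216,120),(510,127),(132,179),(591,188),(138,412),(580,422),(219,468),(497,474)])
uv=(z+.5)/6-.5+[185,100]
for fz in (False,True): print(*fitpins(P,uv,freez=fz))
d=np.array([(222,195),(504,203),(223,397),(497,404)]); uvd=(d+.5)/6-.5+[185,100]
X=[onz(P,u,.066) for u in uvd]; print(np.round(X,4), np.mean(X,0), np.arctan2(*( (X[2]-X[0])[1::-1])),np.arctan2(*( (X[1]-X[0])[:2]*[-1,1])))
E
```

```text
[ 0.48297986 -0.12415662  0.19143476] 0.32573935983056773 [-0.20176261 -0.26404886  0.15142977 -0.32071207 -0.30903069 -0.37142996
  0.42292134 -0.16353155 -0.50661206  0.29460788  0.40222256  0.16652845
 -0.23568191  0.44536018  0.28097835  0.39574101]
[ 0.48355078 -0.12414263  0.19141371  0.06893559] 0.0817683574292699 [ 0.07238701  0.04687065 -0.13235573 -0.02184826  0.12103039 -0.17248193
 -0.01263394  0.01736181 -0.10072062  0.05855855  0.00071392 -0.08397985
  0.01849011  0.10972755  0.03209274  0.0514456 ]
[[ 0.4692 -0.1547  0.066 ]
 [ 0.4591 -0.1007  0.066 ]
 [ 0.5085 -0.1472  0.066 ]
 [ 0.4983 -0.0931  0.066 ]] [ 0.48380039 -0.12395074  0.066     ] 0.18938286535657603 0.18515803756893942
```

```bash
python3 -m creep '[[[1,-0.5,4,0,0,0.5,-1],[2.1,-1,8,0,0,1.3,-1],[2.1,-1,12,0,0,1.3,-1],[2.1,-1,15,0,0,1.3,-1],[2.1,-1,18,0,0,1.3,-1],[2.1,-1,19.3,0,0,1.3,-1],[2.1,-1,19.3,0,0,1.3,-1],[2.1,-1,19.3,0,0,1.3,-1]]]'
python3 - <<'E'
from h import *
import pickle
s=st(); im,P=snap('wrist','w7.png')
pickle.dump((P,s),open('p7.pkl','wb'))
cv2.imwrite('pics/w7z.png',cv2.resize(im[150:250,165:345],None,fx=4,fy=4,interpolation=cv2.INTER_CUBIC)[...,::-1])
E
```

```text
time: 7.55
tool_pos: [0.4835, -0.1211, 0.1015]
tool_rot: [3.135, -0.005, -2.947]
contact_force: [1.4, 0.5, 0.3]
opening: 0.0154
t 7.55 pos [ 0.4835 -0.1211  0.1015] rot [ 3.135 -0.005 -2.947] F [1.4 0.5 0.3] op 0.0154 q [-0.4   0.46  1.78  0.    0.91 -2.17]
```

View pics/w7z.png

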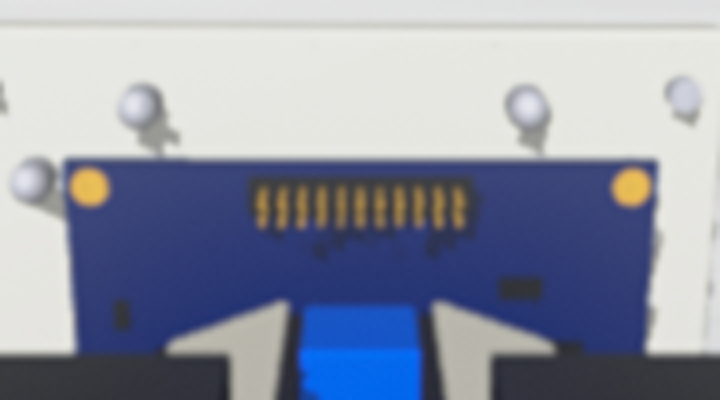

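```bash
cat >> fit.py <<'E'
B=np.array([[-30,-40],[-30,40]])/1000
def fitc(P,uv,model,x0):
    def f(p):
        c,s=np.cos(p[2]),np.sin(p[2])
        return np.concatenate([proj(P,[p[0]+c*m[0]-s*m[1],p[1]+s*m[0]+c*m[1],p[3]])-u for m,u in zip(model,uv)])
    r=least_squares(f,x0);return r.x,r.fun
E
python3 - <<'E'
from fit import *
import pickle
P,s=pickle.load(open('p7.pkl','rb'))
t=lambda a:(np.array(a)+.5)/4-.5+[165,150]
b,_=fitc(P,t([(66,159),(657,159)]),B,[.4836,-.121,.19,.084])
p,e=fitc(P,t([(139,105),(527,105),(34,181)]),M[:3],[.4836,-.1241,.19,.073])
print('board',b,'nest',p,e)
R=Ro.from_euler('xyz',s['tool_rot']).as_matrix()
d=np.array([*(p[:2]-b[:2]),0]);print('shift tool',R.T@d,'dyaw deg',np.degrees(p[2]-b[2]))
# fixed z
for zz in (.0805,.0825,.0845):
    print('bz',zz,[onz(P,u,zz)[:2].round(4) for u in t([(66,159),(657,159)])])
E
```

```text
board [ 0.48295241 -0.12022482  0.1931454   0.08151779] nest [ 0.4835799  -0.1240897   0.19644576  0.06812529] [ 0.19052207  0.21004942 -0.02118866 -0.07713292 -0.17220896 -0.13526715]
shift tool [ 1.32674702e-04 -3.91316624e-03 -2.42368509e-05] dyaw deg 0.1890966140064071
bz 0.0805 [array([ 0.4615, -0.1654]), array([ 0.4461, -0.0864])]
bz 0.0825 [array([ 0.4609, -0.1651]), array([ 0.4456, -0.087 ])]
bz 0.0845 [array([ 0.4602, -0.1647]), array([ 0.4452, -0.0876])]
```

```bash
python3 - <<'E'
from h import *
s=st();R=Ro.from_euler('xyz',s['tool_rot']);T=Ro.from_euler('xyz',[np.pi,0,np.pi+.1945])
print((R.inv()*T).as_rotvec(degrees=True))
E
python3 -m creep '[[[0.01,-0.2,0,0.3,0.2,0,-1],[0.01,-0.39,0,0.3,0.2,0,-1],[0.01,-0.39,0,0.3,0.2,0,-1]]]'; python3 -c "
from h import *
st()"
```

```text
t 7.6 pos [ 0.4838 -0.1215  0.1021] rot [ 3.136 -0.004 -2.947] F [ 0.1 -0.8 -0.2] op 0.0154 q [-0.4   0.46  1.78  0.    0.91 -2.17]
[ 0.31498195 -0.20382062  0.00264461]
time: 7.9
tool_pos: [0.4849, -0.1256, 0.1027]
tool_rot: [-3.141, -0.006, -2.947]
contact_force: [-0.3, -0.2, -0.4]
opening: 0.0152
t 7.9 pos [ 0.4849 -0.1256  0.1027] rot [-3.141 -0.006 -2.947] F [-0.3 -0.2 -0.4] op 0.0152 q [-0.4   0.46  1.77 -0.    0.92 -2.17]
```

```bash
python3 -m creep '[[[0,0,0,0,-0.3,0,-1],[0,0,0,0,-0.3,0,-1],[0,0,0,0,-0.3,0,-1]]]'
python3 - <<'E'
from h import *
import pickle
s=st(); im,P=snap('wrist','w8.png')
pickle.dump((P,s),open('p8.pkl','wb'))
cv2.imwrite('pics/w8z.png',cv2.resize(im[150:250,165:345],None,fx=4,fy=4,interpolation=cv2.INTER_CUBIC)[...,::-1])
E
```

```text
time: 8.2
tool_pos: [0.4848, -0.1257, 0.1028]
tool_rot: [-3.141, -0.0, -2.947]
contact_force: [-0.1, 0.3, -0.5]
opening: 0.0149
t 8.2 pos [ 0.4848 -0.1257  0.1028] rot [-3.141 -0.    -2.947] F [-0.1  0.3 -0.5] op 0.0149 q [-0.41  0.46  1.77 -0.    0.91 -2.17]
```

View pics/w8z.png

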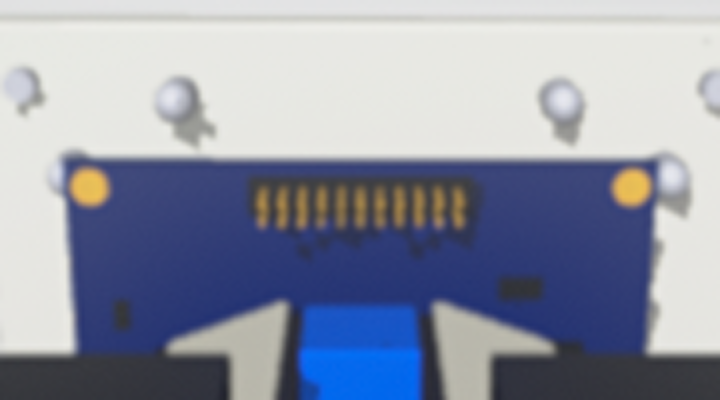

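Run:
```python
from fit import *
import pickle
P,s=pickle.load(open('p8.pkl','rb'))
t=lambda a:(np.array(a)+.5)/4-.5+[165,150]
b,_=fitc(P,t([(66,159),(656,159)]),B,[.4836,-.121,.19,.084])
p,e=fitc(P,t([(177,98),(562,99),(671,176)]),M[[0,1,3]],[.4836,-.1241,.19,.073])
print('board',b,'nest',p,e)
R=Ro.from_euler('xyz',s['tool_rot']).as_matrix()
d=np.array([*(p[:2]-b[:2]),0]);print('shift tool',R.T@d,'dyaw deg',np.degrees(p[2]-b[2]))
```

```text
board [ 0.48453519 -0.12502672  0.19453845  0.08237831] nest [ 0.48330994 -0.12412274  0.18886542  0.06904463] [-0.12979776 -0.00596537  0.41504117  0.27305993 -0.2902232  -0.27176372]
shift tool [ 1.02765911e-03  1.12352291e-03 -2.51360554e-07] dyaw deg -0.3250404304245839
```

```bash
python3 -m creep '[[[0.1,0.12,0.2,0,0,0.1,-1],[0.1,0.12,0.6,0,0,0.1,-1],[0.1,0.12,0.6,0,0,0.1,-1],[0.1,0.12,0.6,0,0,0.1,-1]]]'
python3 - <<'E'
from h import *
import pickle
s=st(); im,P=snap('wrist','w9.png')
pickle.dump((P,s),open('p9.pkl','wb'))
cv2.imwrite('pics/w9z.png',cv2.resize(im[150:250,165:345],None,fx=4,fy=4,interpolation=cv2.INTER_CUBIC)[...,::-1])
E
```

```text
time: 8.65
tool_pos: [0.4835, -0.1246, 0.0965]
tool_rot: [-3.141, -0.001, -2.949]
contact_force: [-0.1, 0.4, -1.2]
opening: 0.0154
t 8.65 pos [ 0.4835 -0.1246  0.0965] rot [-3.141e+00 -1.000e-03 -2.949e+00] F [-0.1  0.4 -1.2] op 0.0154 q [-0.41  0.47  1.78 -0.    0.89 -2.17]
```

View pics/w9z.png

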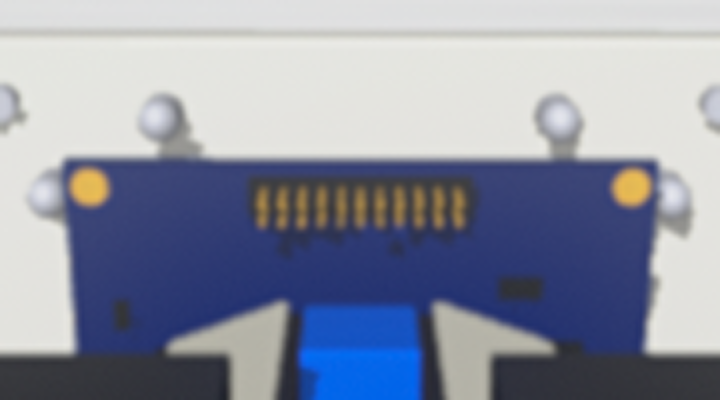

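Run:
```python
from fit import *
import pickle
P,s=pickle.load(open('p9.pkl','rb'))
t=lambda a:(np.array(a)+.5)/4-.5+[165,150]
b,_=fitc(P,t([(66,159),(657,159)]),B,[.4836,-.121,.19,.084])
p,e=fitc(P,t([(161,116),(558,117),(47,192),(671,193)]),M[:4],[.4836,-.1241,.19,.073])
print('board',b,'nest',p,e)
R=Ro.from_euler('xyz',s['tool_rot']).as_matrix()
d=np.array([*(p[:2]-b[:2]),0]);print('shift tool',R.T@d,'dyaw deg',np.degrees(p[2]-b[2]))
```

```text
board [ 0.48311552 -0.12390821  0.19279106  0.07638685] nest [ 0.48314839 -0.12427904  0.19070396  0.06944036] [-0.5187792  -0.03713662  0.42048012 -0.08769145  0.37404228  0.03150507
 -0.27396509  0.0955721 ]
shift tool [ 3.87529169e-05 -3.70265637e-04  1.76583575e-07] dyaw deg -0.11958216857826233
```

Board and nest now agree to about 0.4 mm, so I'll lower it slowly.

```bash
python3 -m creep '[[[0,-0.04,0.2,0,0,0.1,-1],[0,-0.04,0.4,0,0,0.1,-1],[0,-0.04,0.6,0,0,0.1,-1],[0,-0.04,0.8,0,0,0.1,-1],[0,-0.04,0.9,0,0,0.1,-1],[0,-0.04,1.0,0,0,0.1,-1],[0,-0.04,1.1,0,0,0.1,-1],[0,-0.04,1.1,0,0,0.1,-1]]]'
python3 - <<'E'
from h import *
import pickle
s=st(); im,P=snap('wrist','w10.png')
cv2.imwrite('pics/w10z.png',cv2.resize(im[150:250,165:345],None,fx=4,fy=4,interpolation=cv2.INTER_CUBIC)[...,::-1])
E
```

```text
time: 9.5
tool_pos: [0.4836, -0.1251, 0.0855]
tool_rot: [-3.141, -0.001, -2.951]
contact_force: [-0.2, -0.7, -0.5]
opening: 0.0152
t 9.5 pos [ 0.4836 -0.1251  0.0855] rot [-3.141e+00 -1.000e-03 -2.951e+00] F [-0.2 -0.7 -0.5] op 0.0152 q [-0.41  0.48  1.79 -0.    0.87 -2.17]
```

View pics/w10z.png

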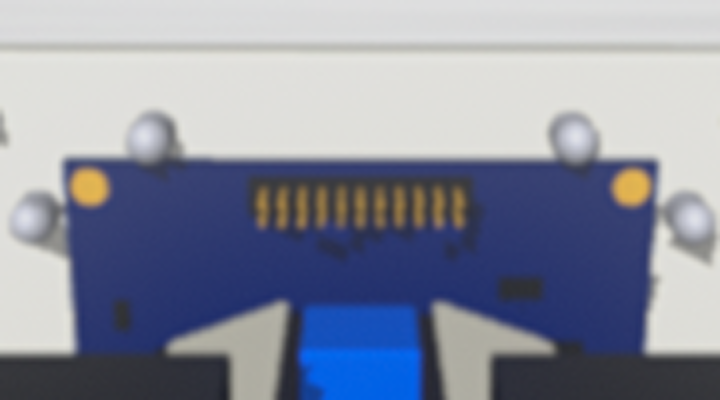

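The pins now stand above the board's edge with no contact force. Now I'll lower the last millimetre, release and lift.

```bash
python3 -m creep '[[[0,0,0.1,0,0,0,-1],[0,0,0.1,0,0,0,-1],[0,0,0.1,0,0,0,-0.4],[0,0,0.1,0,0,0,-0.4],[0,0,0.1,0,0,0,-0.4],[0,0,0.1,0,0,0,-0.4]]]';python3 -m creep '[[[0,0,-1,0,0,0,-0.4],[0,0,-3,0,0,0,-0.4],[0,0,-6,0,0,0,-0.4],[0,0,-6,0,0,0,-0.4]]]'
python3 - <<'E'
from h import *
import pickle
s=st(); im,P=snap('wrist','w11.png')
pickle.dump((P,s),open('p11.pkl','wb'))
cv2.imwrite('pics/w11z.png',cv2.resize(im[110:260,155:355],None,fx=4,fy=4,interpolation=cv2.INTER_CUBIC)[...,::-1])
E
```

```text
time: 10.15
tool_pos: [0.4837, -0.1251, 0.0845]
tool_rot: [-3.141, -0.001, -2.951]
contact_force: [0.5, -0.2, 0.2]
opening: 0.0275
time: 10.55
tool_pos: [0.4858, -0.1259, 0.1486]
tool_rot: [-3.137, 0.005, -2.951]
contact_force: [0.5, 0.1, 1.2]
opening: 0.0277
t 10.55 pos [ 0.4858 -0.1259  0.1486] rot [-3.137  0.005 -2.951] F [0.5 0.1 1.2] op 0.0277 q [-0.41  0.39  1.73 -0.    1.02 -2.17]
```

View pics/w11z.png

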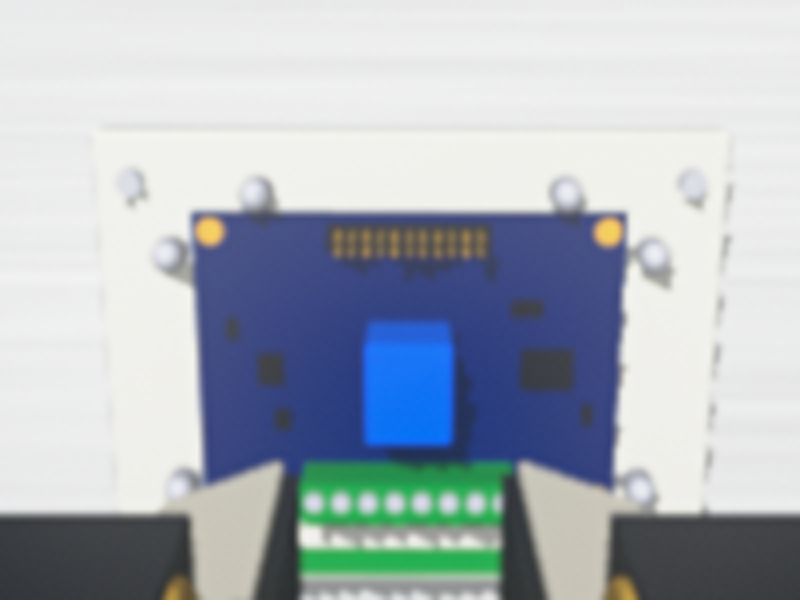

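The board sits between the pins with its terminal towards the hinge. Next I'll find the lid angle by locating the red handle bar in the scene and side pictures taken at the start; the cameras are fixed and the lid hasn't moved.

Run:
```python
from h import *
obs=[];ends=[]
for c,roi in (('scene',(185,250,125,165)),('side',(270,320,145,190))):
    P=robot.camera_params(c); im=cv2.imread(f'pics/{c}0.png')
    hsv=cv2.cvtColor(im,cv2.COLOR_BGR2HSV)
    m=cv2.inRange(hsv,(0,140,80),(8,255,255))|cv2.inRange(hsv,(172,140,80),(180,255,255))
    k=np.zeros_like(m);x0,x1,y0,y1=roi;k[y0:y1,x0:x1]=1;m=m*k
    ys,xs=np.nonzero(m);r=cv2.minAreaRect(np.c_[xs,ys].astype(np.float32));print(c,len(xs),r)
    obs.append((P,r[0]))
    pts=np.c_[xs,ys].astype(float);mu=pts.mean(0);u=np.linalg.svd(pts-mu)[2][0];t=(pts-mu)@u
    if u[0]<0:u=-u;t=-t
    ends.append((P,mu+u*t.min(),mu+u*t.max()))
H=tri(obs);print('handle mid',H)
# ends: scene left = right end? side left=?
e1=tri([(ends[0][0],ends[0][1]),(ends[1][0],ends[1][2])]);e2=tri([(ends[0][0],ends[0][2]),(ends[1][0],ends[1][1])])
print(e1,e2,np.linalg.norm(e1-e2))
for P,uv in obs: print(proj(P,H)-uv)
n=np.array([.4834,-.1241]);a=.191
R=np.array([[np.cos(a),-np.sin(a)],[np.sin(a),np.cos(a)]])
f=R.T@(H[:2]-n);print('fixture frame',f,H[2],'theta',[(t,72-150*np.cos(t)+25*np.sin(t),66+150*np.sin(t)+25*np.cos(t)) for t in (1.6,1.65,1.7,1.75,1.78)])
```

```text
scene 179 ((207.1409149169922, 144.7986602783203), (33.26081848144531, 5.57077693939209), 34.99201965332031)
side 227 ((294.972412109375, 165.53103637695312), (39.031375885009766, 5.979275226593018), 41.633541107177734)
handle mid [ 0.58946132 -0.10490659  0.21313248]
[ 0.60134245 -0.1697038   0.21388067] [ 0.57745477 -0.04002397  0.21500783] 0.13186641449604042
[-0.96328646  0.01654275]
[-1.06251965 -0.02692276]
fixture frame [ 0.10777628 -0.00129039] 0.21313247879676983 theta [(1.6, np.float64(101.36926842123094), np.float64(215.20605239869354)), (1.65, np.float64(108.78975903235805), np.float64(213.55173204791947)), (1.7, np.float64(116.1182944056404), np.float64(211.5286092104822)), (1.75, np.float64(123.33655701927225), np.float64(209.14174063985323)), (1.78, np.float64(127.60706541151869), np.float64(207.53746598098712))]
```

The handle's middle is at fixture (108, -1, 213) mm, which gives a lid angle of about 1.64 and fits the model circle. I'll go up, over and behind the handle with the fingers shut.

```bash
python3 -m creep '[[[0,0,-5,0,0,0,-0.4],[0,0,-10,0,0,0,-1],[0,0.2,-12.6,0,0,0,-1],[-4,0.2,-12.6,0,0,0,-1],[-8,0.2,-12.6,0,0,0,-1],[-12,0.2,-12.6,0,0,0,-1],[-14.3,0.2,-12.6,0,0,0,-1],[-14.3,0.2,-12.6,0,0,0,-1]]]'
python3 - <<'E'
from h import *
s=st(); d=np.array(s['tool_pos'])-[.4834,-.1241,0]; a=.191
print('fix',d[0]*np.cos(a)+d[1]*np.sin(a),-d[0]*np.sin(a)+d[1]*np.cos(a),d[2])
im,P=snap('side','s2.png'); cv2.imwrite('pics/s2z.png',cv2.resize(im[60:290,170:430],None,fx=2.6,fy=2.6,interpolation=cv2.INTER_CUBIC)[...,::-1])
E
```

```text
time: 11.4
tool_pos: [0.6261, -0.0952, 0.271]
tool_rot: [-3.14, 0.001, -2.949]
contact_force: [-0.7, 0.0, -0.6]
opening: 0.0005
t 11.4 pos [ 0.6261 -0.0952  0.271 ] rot [-3.140e+00  1.000e-03 -2.949e+00] F [-0.7  0.  -0.6] op 0.0005 q [-0.27  0.53  1.14 -0.    1.47 -2.03]
fix 0.14561788771971035 0.001322902548693241 0.2710434413492702
```

View pics/s2z.png

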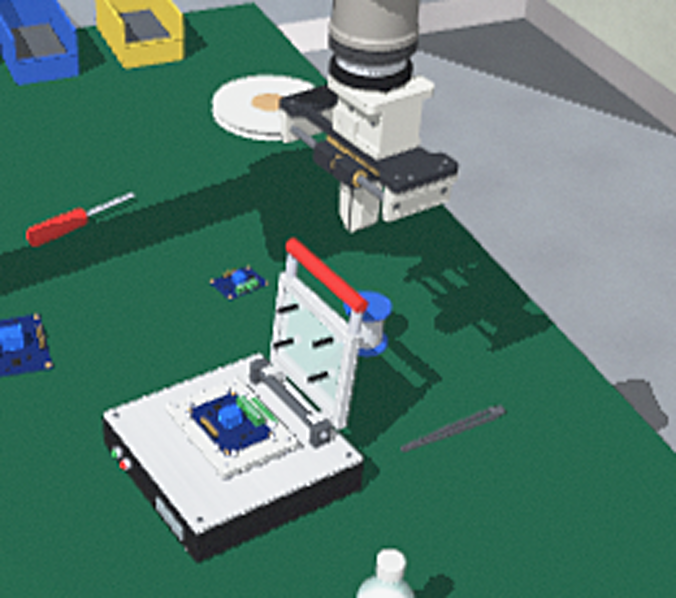

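```bash
python3 -m creep '[[[0,-0.1,3,0,0,0,-1],[0,-0.1,5.5,0,0,0,-1],[0,-0.1,5.5,0,0,0,-1],[1.2,-0.1,5.5,0,0,0,-1],[2.1,-0.1,5.5,0,0,0,-1],[3.3,-0.1,5.3,0,0,0,-1],[4.5,-0.1,5.2,0,0,0,-1],[5.7,-0.1,5.1,0,0,0,-1]]]'
python3 - <<'E'
from h import *
s=st(); d=np.array(s['tool_pos'])-[.4834,-.1241,0]; a=.191
print('fix',d[0]*np.cos(a)+d[1]*np.sin(a),-d[0]*np.sin(a)+d[1]*np.cos(a),d[2])
im,P=snap('side','s3.png'); cv2.imwrite('pics/s3z.png',cv2.resize(im[60:290,170:430],None,fx=2.6,fy=2.6,interpolation=cv2.INTER_CUBIC)[...,::-1])
E
```

```text
time: 12.25
tool_pos: [0.5689, -0.1079, 0.2223]
tool_rot: [-3.138, 0.004, -2.95]
contact_force: [1.7, -0.7, -1.5]
opening: 0.0005
t 12.25 pos [ 0.5689 -0.1079  0.2223] rot [-3.138  0.004 -2.95 ] F [ 1.7 -0.7 -1.5] op 0.0005 q [-0.32  0.45  1.4  -0.    1.28 -2.08]
fix 0.08702148228825739 -0.00027846787200688783 0.22232272074226173
```

View pics/s3z.png

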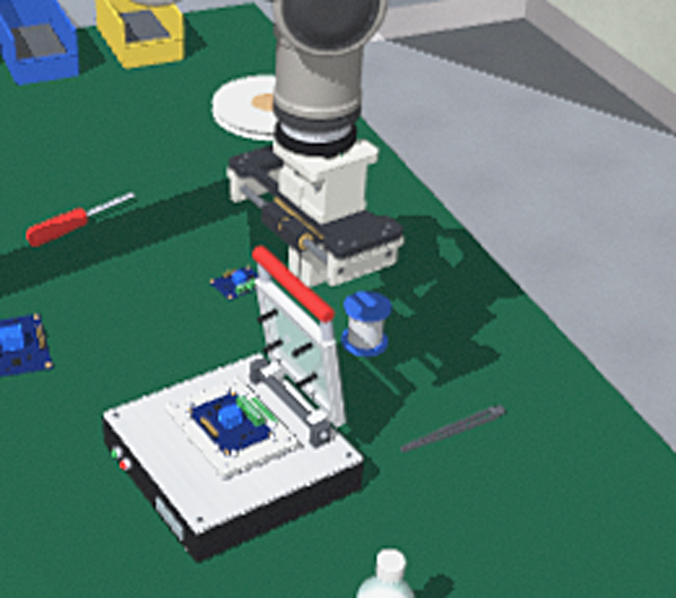

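```bash
python3 -m creep '[[[1.3,0,0.3,0,0,0,-1],[2.9,0,0.5,0,0,0,-1],[4.3,0,0.8,0,0,0,-1],[5.7,0,1.2,0,0,0,-1],[7.1,0,1.8,0,0,0,-1],[8.4,0,2.5,0,0,0,-1],[8.4,0,2.5,0,0,0,-1]]]'
python3 - <<'E'
from h import *
s=st(); d=np.array(s['tool_pos'])-[.4834,-.1241,0]; a=.191
print('fix',d[0]*np.cos(a)+d[1]*np.sin(a),-d[0]*np.sin(a)+d[1]*np.cos(a),d[2])
im,P=snap('side','s4.png'); cv2.imwrite('pics/s4z.png',cv2.resize(im[60:290,170:430],None,fx=2.6,fy=2.6,interpolation=cv2.INTER_CUBIC)[...,::-1])
E
```

```text
time: 13.0
tool_pos: [0.4835, -0.1242, 0.1975]
tool_rot: [-3.139, 0.001, -2.951]
contact_force: [0.2, 0.3, 0.4]
opening: 0.0002
t 13.0 pos [ 0.4835 -0.1242  0.1975] rot [-3.139e+00  1.000e-03 -2.951e+00] F [0.2 0.3 0.4] op 0.0002 q [-0.4   0.33  1.66 -0.    1.14 -2.16]
fix 6.429636134456973e-05 -0.00016310515765118863 0.19747399283431288
```

View pics/s4z.png

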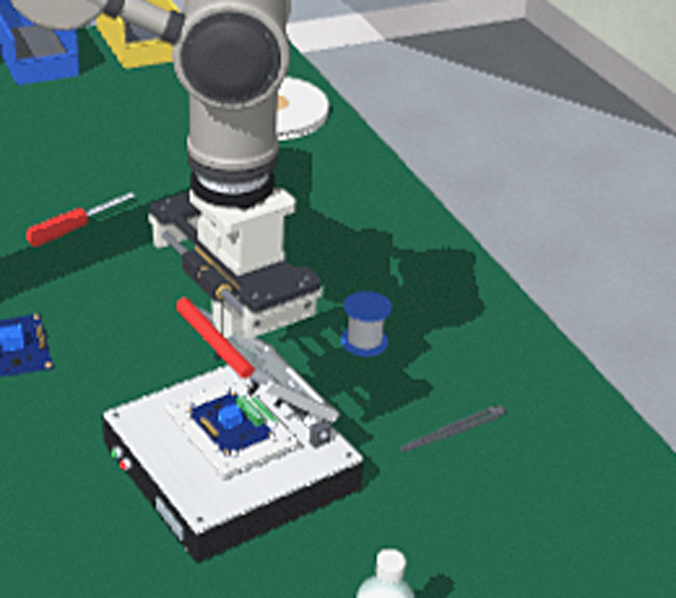

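```bash
python3 -m creep '[[[-0.3,0,-1.5,0,0,0,-1],[-0.3,0,-3.0,0,0,0,-1],[1.6,0,-3.0,0,0,0,-1],[1.8,0,-2.5,0,0,0,-1],[2.1,0,-1.5,0,0,0,-1],[2.7,0,-0.6,0,0,0,-1],[3.3,0,0,0,0,0,-1],[3.8,0,0.4,0,0,0,-1]]]'
python3 - <<'E'
from h import *
s=st(); d=np.array(s['tool_pos'])-[.4834,-.1241,0]; a=.191
print('fix',d[0]*np.cos(a)+d[1]*np.sin(a),-d[0]*np.sin(a)+d[1]*np.cos(a),d[2])
im,P=snap('side','s5.png'); cv2.imwrite('pics/s5z.png',cv2.resize(im[60:290,170:430],None,fx=2.6,fy=2.6,interpolation=cv2.INTER_CUBIC)[...,::-1])
E
```

```text
time: 13.85
tool_pos: [0.4455, -0.1321, 0.1933]
tool_rot: [-3.138, -0.002, -2.951]
contact_force: [-7.5, -2.6, 8.6]
opening: 0.0003
t 13.85 pos [ 0.4455 -0.1321  0.1933] rot [-3.138e+00 -2.000e-03 -2.951e+00] F [-7.5 -2.6  8.6] op 0.0003 q [-0.45  0.28  1.76 -0.    1.1  -2.21]
fix -0.03877182365066406 -0.0006212016041474066 0.19332879377608614
```

View pics/s5z.png

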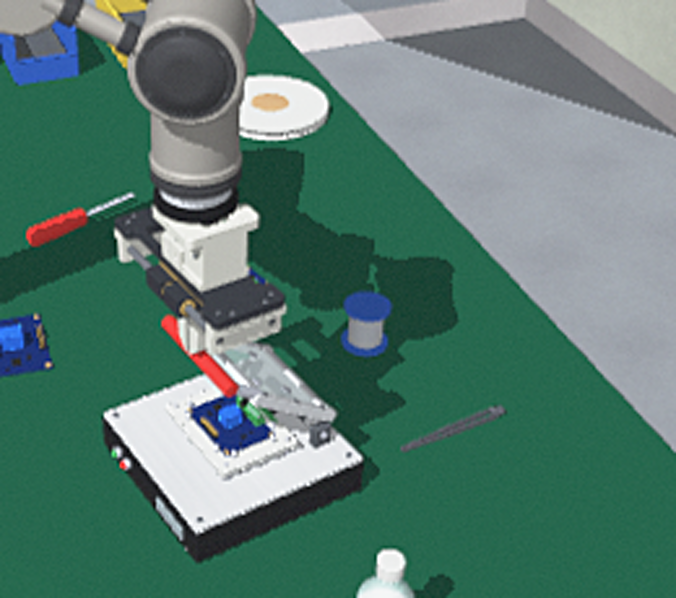

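```bash
cat >> h.py <<'E'
def lidfit(im,P,roi,n=(.4834,-.1241),a=.191):
    from scipy.optimize import least_squares
    hsv=cv2.cvtColor(im,cv2.COLOR_RGB2HSV)
    m=cv2.inRange(hsv,(0,140,80),(8,255,255))|cv2.inRange(hsv,(172,140,80),(180,255,255))
    k=np.zeros_like(m);x0,x1,y0,y1=roi;k[y0:y1,x0:x1]=1;m=m*k
    ys,xs=np.nonzero(m);pts=np.c_[xs,ys].astype(float)
    def line(t):
        f=72-150*np.cos(t)+25*np.sin(t);z=66+150*np.sin(t)+25*np.cos(t)
        return [proj(P,[n[0]+(np.cos(a)*f-np.sin(a)*y)/1e3,n[1]+(np.sin(a)*f+np.cos(a)*y)/1e3,z/1e3]) for y in (-62,62)]
    def f(p):
        A,B=line(p[0]);u=(B-A)/np.linalg.norm(B-A);d=pts-A;return d[:,0]*u[1]-d[:,1]*u[0]
    best=min((least_squares(f,[t0],loss='soft_l1') for t0 in (.1,.5,.9,1.3)),key=lambda r:r.cost)
    A,B=line(best.x[0]);u=(B-A)/np.linalg.norm(B-A);t=(pts-A)@u
    return best.x[0],len(pts),t.min(),t.max(),np.linalg.norm(B-A)
def fixp(s):
    d=np.array(s['tool_pos'])-[.4834,-.1241,0]; a=.191
    return np.round([d[0]*np.cos(a)+d[1]*np.sin(a),-d[0]*np.sin(a)+d[1]*np.cos(a),d[2]],4)
E
python3 - <<'E'
from h import *
P=robot.camera_params('side')
for f,roi in (('side0',(270,320,145,190)),('s3',(262,305,150,190)),('s4',(232,275,165,210)),('s5',(225,275,175,220))):
    im=cv2.imread(f'pics/{f}.png')[:,:,::-1].copy(); print(f,lidfit(im,P,roi))
E
```

```text
side0 (np.float64(1.657308726564331), 227, np.float64(-1.5995816894766868), np.float64(37.44070336528383), np.float64(36.39871523788686))
s3 (np.float64(1.3892569722811121), 245, np.float64(-2.064301471233035), np.float64(37.622726315949876), np.float64(36.47722827527632))
s4 (np.float64(0.7580488116989242), 229, np.float64(-1.7251776615147765), np.float64(37.227405816917916), np.float64(36.531653879293465))
s5 (np.float64(0.6040036309367022), 171, np.float64(-2.377682526926289), np.float64(37.29750087621937), np.float64(36.53201087429244))
```

The lid is at 0.604 by the side camera, as planned, and the fingertips are on top of the bar. I'll continue down the arc.

```bash
python3 -m creep '[[[0.6,0,0.4,0,0,0,-1],[1.1,0,1.1,0,0,0,-1],[1.5,0,1.7,0,0,0,-1],[1.9,0,2.4,0,0,0,-1],[2.3,0,3.0,0,0,0,-1],[2.6,0,3.7,0,0,0,-1],[2.9,0,4.4,0,0,0,-1],[3.2,0,5.0,0,0,0,-1]]]'
python3 - <<'E'
from h import *
s=st(); print(fixp(s))
im,P=snap('side','s6.png'); print(lidfit(im,P,(205,275,185,250)));cv2.imwrite('pics/s6z.png',cv2.resize(im[60:290,170:430],None,fx=2.6,fy=2.6,interpolation=cv2.INTER_CUBIC)[...,::-1])
E
```

```text
time: 14.7
tool_pos: [0.4136, -0.1381, 0.142]
tool_rot: [-3.139, -0.002, -2.951]
contact_force: [0.1, -0.6, -0.6]
opening: 0.0002
t 14.7 pos [ 0.4136 -0.1381  0.142 ] rot [-3.139e+00 -2.000e-03 -2.951e+00] F [ 0.1 -0.6 -0.6] op 0.0002 q [-0.5   0.3   1.9  -0.    0.94 -2.26]
[-0.0712 -0.0005  0.142 ]
(np.float64(0.19667661277888981), 144, np.float64(-1.7594789817935461), np.float64(37.287967063053095), np.float64(36.49619961057764))
```

View pics/s6z.png

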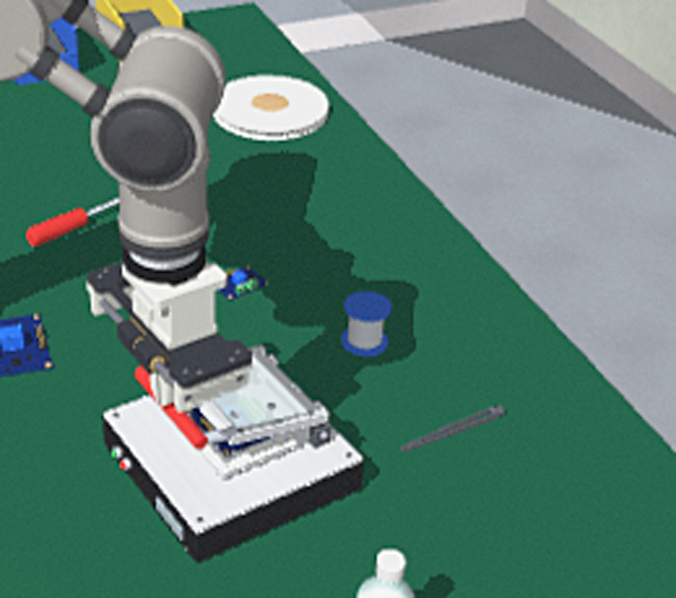

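```bash
python3 -m creep '[[[0.2,0,0.4,0,0,0,-1],[0.3,0,0.8,0,0,0,-1],[0.4,0,1.2,0,0,0,-1],[0.5,0,1.6,0,0,0,-1],[0.5,0,1.9,0,0,0,-1],[0.6,0,2.2,0,0,0,-1],[0.6,0,2.5,0,0,0,-1],[0.6,0,2.7,0,0,0,-1]]]'
python3 - <<'E'
from h import *
s=st(); print(fixp(s))
im,P=snap('side','s7.png'); print(lidfit(im,P,(205,275,185,250)))
E
```

```text
time: 15.55
tool_pos: [0.4059, -0.1391, 0.1142]
tool_rot: [-3.14, -0.005, -2.951]
contact_force: [-6.7, -1.9, 7.7]
opening: 0.0003
t 15.55 pos [ 0.4059 -0.1391  0.1142] rot [-3.14  -0.005 -2.951] F [-6.7 -1.9  7.7] op 0.0003 q [-0.51  0.33  1.95 -0.01  0.86 -2.26]
[-0.0789 -0.      0.1142]
(np.float64(0.003317246037849371), 128, np.float64(-1.3092518751085889), np.float64(37.230558325716636), np.float64(36.44537263458368))
```

```bash
python3 -m creep '[[[0.1,0,0.1,0,0,0,-1],[0.1,0,0.2,0,0,0,-1],[0.1,0,0.3,0,0,0,-1],[0.1,0,0.3,0,0,0,-1]]]'
python3 - <<'E'
from h import *
s=st(); print(fixp(s))
im,P=snap('side','s8.png'); print(lidfit(im,P,(205,275,185,250)))
E
```

```text
time: 16.0
tool_pos: [0.4056, -0.1393, 0.1126]
tool_rot: [-3.139, -0.003, -2.951]
contact_force: [-4.4, 3.5, 20.7]
opening: 0.0006
t 16.0 pos [ 0.4056 -0.1393  0.1126] rot [-3.139e+00 -3.000e-03 -2.951e+00] F [-4.4  3.5 20.7] op 0.0006 q [-0.51  0.34  1.95 -0.    0.86 -2.27]
[-0.0793 -0.0002  0.1126]
(np.float64(-0.005715106517763828), 129, np.float64(-1.6700825734424751), np.float64(37.38114986049882), np.float64(36.44226938888273))
```

```bash
python3 -m creep '[[[0,0,0.1,0,0,0,-1],[0,0,0.15,0,0,0,-1],[0,0,0.15,0,0,0,-1],[0,0,0.15,0,0,0,-1]]]'
python3 - <<'E'
from h import *
s=st(); print(fixp(s))
im,P=snap('side','s9.png'); print(lidfit(im,P,(205,275,185,250)))
cv2.imwrite('pics/s9z.png',cv2.resize(im[130:290,190:350],None,fx=3.7,fy=3.7,interpolation=cv2.INTER_CUBIC)[...,::-1])
im2,P2=snap('wrist','w12.png')
E
```

```text
time: 16.45
tool_pos: [0.4056, -0.1393, 0.1125]
tool_rot: [-3.139, -0.002, -2.95]
contact_force: [-7.2, 2.8, 20.3]
opening: 0.0001
t 16.45 pos [ 0.4056 -0.1393  0.1125] rot [-3.139e+00 -2.000e-03 -2.950e+00] F [-7.2  2.8 20.3] op 0.0001 q [-0.51  0.34  1.95 -0.    0.85 -2.27]
[-7.920e-02 -1.000e-04  1.125e-01]
(np.float64(-0.0053695128910305045), 130, np.float64(-1.6807954650243477), np.float64(37.370437733000934), np.float64(36.442389408219704))
```

View pics/s9z.png

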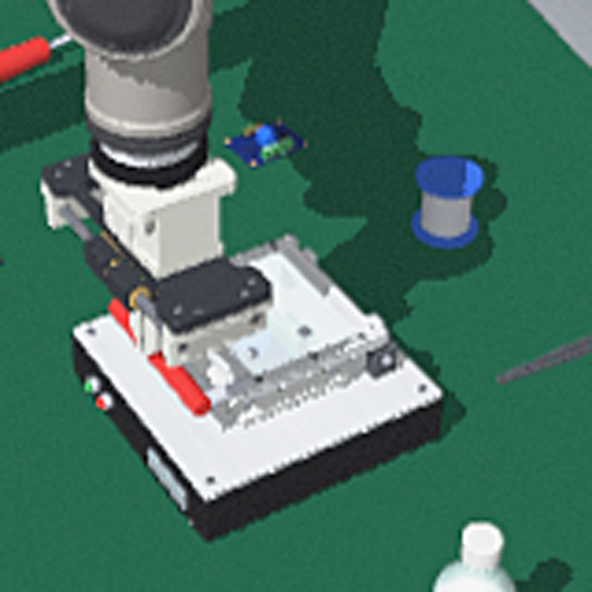

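View pics/w12.png

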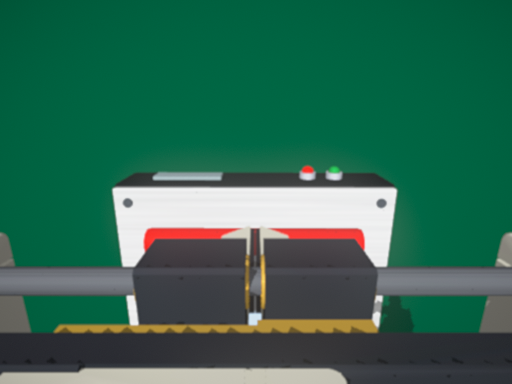

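```bash
python3 -m creep '[[[0.05,0,0.2,0,0,0,-1],[0.05,0,0.22,0,0,0,-1],[0.05,0,0.22,0,0,0,-1],[0.05,0,0.22,0,0,0,-1],[0.05,0,0.22,0,0,0,-1],[0.05,0,0.22,0,0,0,-1]]]'
python3 - <<'E'
from h import *
s=st(); print(fixp(s))
im,P=snap('side','s10.png'); print(lidfit(im,P,(205,275,185,250)))
im,P=snap('scene','c10.png'); print(lidfit(im,P,(205,310,140,230)))
for i in range(4): robot.read_camera('side'); s=st()
for c in ('side','scene'):
    P=robot.camera_params(c)
cv2.imwrite('pics/c10z.png',cv2.resize(im[120:290,150:330],None,fx=3.5,fy=3.5,interpolation=cv2.INTER_CUBIC)[...,::-1])
E
```

```text
time: 17.15
tool_pos: [0.4056, -0.1393, 0.1124]
tool_rot: [-3.138, -0.0, -2.95]
contact_force: [-7.1, 3.3, 27.1]
opening: 0.0008
t 17.15 pos [ 0.4056 -0.1393  0.1124] rot [-3.138 -0.    -2.95 ] F [-7.1  3.3 27.1] op 0.0008 q [-0.51  0.33  1.95 -0.    0.85 -2.27]
[-7.930e-02 -1.000e-04  1.124e-01]
(np.float64(-0.00620614997536415), 127, np.float64(-1.6548563486025614), np.float64(37.396374968182656), np.float64(36.442098680908416))
(np.float64(1.2081927550701252), 101, np.float64(35.30007539112205), np.float64(66.06795901851342), np.float64(31.567843775676547))
t 17.3 pos [ 0.4056 -0.1393  0.1124] rot [-3.138 -0.    -2.95 ] F [-7.6  4.3 26.9] op 0.0004 q [-0.51  0.33  1.95 -0.    0.85 -2.27]
t 17.35 pos [ 0.4056 -0.1393  0.1124] rot [-3.138 -0.    -2.95 ] F [-7.3  4.2 27.1] op 0.0005 q [-0.51  0.33  1.95 -0.    0.85 -2.27]
t 17.4 pos [ 0.4056 -0.1393  0.1124] rot [-3.138 -0.    -2.95 ] F [-7.8  3.6 27.4] op 0.0004 q [-0.51  0.33  1.95 -0.    0.85 -2.27]
t 17.45 pos [ 0.4056 -0.1393  0.1124] rot [-3.138 -0.    -2.95 ] F [-7.8  4.6 27.5] op 0.0009 q [-0.51  0.33  1.95 -0.    0.85 -2.27]
```

View pics/c10z.png

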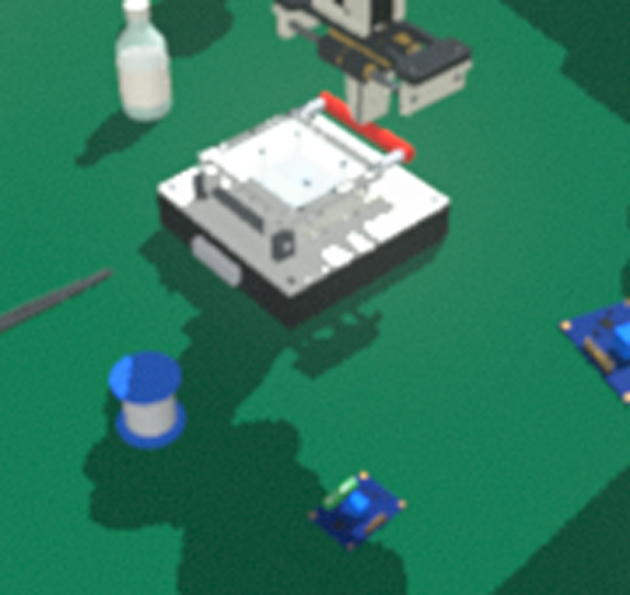

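The picture shows the lid shut and level, the fingers on the red bar (px about (255,155)), and the spool, bottle and tweezers in place. The scene-camera lid fit of 1.21 picked a false collinear solution, with its ends off by a whole bar length. I'll redo it bounded near shut and then hand in.

```bash
sed -i 's/(.1,.5,.9,1.3)/T0/; s/n=(.4834,-.1241),a=.191):/n=(.4834,-.1241),a=.191,T0=(.1,.5,.9,1.3)):/' h.py
python3 - <<'E'
from h import *
im=cv2.imread('pics/c10.png')[:,:,::-1].copy();print(lidfit(im,robot.camera_params('scene'),(235,275,140,175),T0=(.05,)))
st(); print(robot.hand_in()); st()
E
```

```text
(np.float64(0.02140692905656321), 101, np.float64(0.007324254804312371), np.float64(30.775207882190305), np.float64(29.795767384151983))
t 17.45 pos [ 0.4056 -0.1393  0.1124] rot [-3.138 -0.    -2.95 ] F [-7.8  4.6 27.5] op 0.0009 q [-0.51  0.33  1.95 -0.    0.85 -2.27]
the job is handed in; nothing more can be done
None
the job is handed in; nothing more can be done
```

I loaded the middle-sized board (measured 60 x 79.6 mm) into the carrier, component side up with its terminal towards the hinge, and let go of it. I then lowered the lid along its arc with closed fingers and pressed it down. I handed in at 17.45 s with the robot still pressing; no verdict was reported.

**Board:** the last wrist picture with the lid open showed it lying between the guide pins. Just before I lowered it in, it was about 0.4 mm and 0.1° off the nest, and I corrected for that. I could not check it again under the closed lid.

**Lid:**
- **Press:** the force on the tool was about 27 N upwards, with about 8 N sideways from friction on the bar. The fingertips were at about 98.5 mm, where the shut handle's top (99 mm) should be. They moved only about 0.1 mm as the force rose from 20 to 27 N, so the lid appears to be on its stop.
- **Angle:** the side camera gave -0.006 rad. The scene camera first gave a false 1.21 rad. Refitted near shut it gave 0.021 rad, just over the 0.02 limit, but with a bar only about 30 px long in that picture it is the less certain reading.
- **Carrier depth:** I did not measure how far it was pushed down; I infer it only from the lid being on its stop.

**Bystanders:** I never touched the spool, screwdriver, bottle or tweezers. The spool, bottle and tweezers looked unmoved in the final scene picture; the screwdriver was outside that crop, but was in place in the side views before the final press.

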